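# Find the check valve with the loose ball

## Robot

A 6-joint arm with a two-finger parallel gripper is mounted at the origin on the work surface. World frame = base frame: x ahead of the robot, y to its left, z up, the work surface at z = 0. Lengths are in m, angles in degrees, forces in N, time in s.
With the tool pointing down it reaches from about 0.325 to 0.925 m from the base axis. Payload 3.1 kg.
Tool frame: the origin (TCP) lies midway between the tips of the shut fingers; the grasp point (between the pads) lies 19 mm behind it (grip_depth is the distance from the TCP to the grasp point, in m); z points along the fingers, y is the line along which they close (so a half turn about z gives the same grasp; the last joint's range is limited). The gripper opens to 85 mm and grips with 20 to 120 N. Pads are 22 mm wide; open, the fingers measure 114 mm over their backs; the gripper's body (76 mm by 85 mm) begins 54 mm behind the grasp point. The pads swing forward as they close: fully open they stand 13 mm farther back than shut.
Start: joints at [-74.038, 12.427, 92.441, -0, 75.132, -6.429], TCP at [0.238, -0.578, 0.231] pointing down, gripper open.
Joint ranges: [-157.48, 157.48], [-44.54, 120.13], [17.64, 146.25], [-64.5, 244.5], [7.68, 150.69], [-147.95, 147.95]. Speed limits (degrees/s): [159.86, 159.86, 180, 180, 180, 180].

## Interface

Orientations are given as a 3x3 rotation matrix whose columns are the frame's x, y, z axes.
In Python, from station import * gives the robot as it stands. The module is installed in compiled form; this text tells all that it offers.
- The arm moves only by the shell command python3 -m crank 'ROWS'. ROWS is a JSON list of rows, 1 to 12 of them, each written [opening, [dx, dy, dz], [rx, ry, rz]]: the finger opening in m, then dx, dy, dz in fractions of the full range, 1 being 0.4 m, then a rotation vector rx, ry, rz in normalised numbers (1 is 120 degrees); each row is the pose to reach, as a shift and turn from the pose commanded when the command began, along the tool's axes at that moment; what a row does not reach only later rows make up. A row lasts 1/8 s, in which the tool goes at most 0.0625 m and 10.7 degrees, less where a joint would pass 70% of its speed; a pose out of reach is approached as far as the arm can. The fingers move at their own pace and stop on an object; the grip force is fixed at half the most. Time passes only in rows, so rows that do not move let the fingers close. It prints the time, the measured TCP pose, the force, the opening and the grip force at its end. Shift and turn numbers lie between -1 and 1, and a call with a number outside is refused. Input that does not fit is refused with a message, and nothing moves.
- state(): the state, without advancing time (a new reading comes with each control period).
- snapshot(name): name is "side" or "top" or "wrist"; returns the picture (420x560x3 uint8, red, green, blue); there is no depth.
- get_calibration(name): a dict with "fx", "fy", "cx", "cy" (pixels), "R" (3x3) and "t" (3): a world point X has camera coordinates R X + t; the wrist camera has in their place "mount" (4x4, takes a point from camera to tool coordinates, whose origin is the TCP and whose axes are the flange's). Camera axes: x right, y down, z forward; pixel columns grow to the right and rows downward; lengths in m; the calibration is good to about 2 mm. A picture is of the moment at which its call begins: read the wrist's pose just before it. get_calibration takes no time and is no camera call.
- close_job(): hands the job in; it is judged then, once.
The state is a dict: "time": time; "joint_pos": joint angles; "joint_velocities": joint speeds; "joint_torque": joint torques, N m; "position": TCP position; "tcp_rot": TCP orientation; "contact_force": force on the tool from outside, world axes, zero at the start; "torque": the same for the moment, N m; "width": finger opening in m; "grasp_force": force on a finger pad.
Only numpy, scipy, OpenCV 4.12 (cv2) and the standard library are available. Lean on these libraries where they do the work, as an engineer would, in place of code of your own. Each camera call takes 0.05 s, during which the arm holds its last target. There are 200 camera calls.

## Task

One of the three white check-valve bodies has a broken spring, so its ball rolls loose inside. Pick them up one at a time and rock each gently end to end, tipping it at least 20 degrees each way, until you know which it is; put the sound ones back down flat where they lay. Lay the faulty one flat in the aluminium repair cradle and slide it gently along until its end rests against the stop plate, let go, and leave the small fittings lying between alone.

Things in the scene. Friction and masses are not known exactly. Their poses are not given: they have to be found in the camera images.
- valve_a: Sealed check-valve body, one of three alike: white plastic square block 120 long (own x) x 44 x 44 mm plus a round stub with grey collar (42 mm dia) at each end, 156 mm long overall, 0.33 to 0.37 kg. Origin: centre of its underside; x along its length, z up. Starts lying flat, x within 20 degrees of pointing away from the robot. Lift it across its 44 mm width at mid-length, from above.
- valve_b: Same outside as valve_a.
- valve_c: Same outside as valve_a. Any of the three, in any place, may be the faulty one; their weights tell nothing. Inside each is a 30 mm, 0.11 kg steel ball: held fast off-centre in a sound valve; in the faulty one free to roll 80 mm from end to end, so that it knocks when rocked, and stays at the end it rolled to when levelled again (moment shift about 0.075 N m).
- cradle: Fixed rigid aluminium cradle; base 215 x 90 x 12 mm. Origin: centre of its underside; x along the trough to the stop, z up. Trough: floor 12 mm up, two side rails 8 mm high, 8 thick, 49 apart inside, from x -100 to +90 mm, near end open. Upright stop plate 12 thick, 80 wide, 45 high above the floor, face at x = +95 mm. A valve fully home has its centre at x = +17 mm, either end to the stop.
- stop (a point): Foot of the cradle's stop-plate face: on the trough's centre line, at trough-floor height. Axes as the cradle.
- clamp: Steel hose-clamp ring, 34 mm dia, 12 high; a bystander, to be left alone. Origin: centre of its underside.
- coupling: Brass hose coupling, 28 mm dia, 26 high; a bystander, to be left alone. Origin: centre of its underside.
- hexnut: Brass nut, 30 mm wide, 12 high; a bystander, to be left alone. Origin: centre of its underside.
There are look-alikes about, which are no part of the job. Leave any pink or turquoise look-alike of the valve_c alone.

How it is judged:
By the outcome, as a careful person would: the job done as asked, in the order asked, and still so for the second after the job is handed in, with the robot touching nothing.
It also fails if it takes over 72 s, if anything falls off the work surface, if the arm or the gripper's body presses on something with over 40 N, if the wrist force passes 120 N, or if a joint passes its speed limit or range.

## Working session

There is one attempt and no reset: what is moved stays moved. The work goes in short steps, Python scripts to look and compute and a shell command to move; the robot and the scene stay as the last step left them, time stands still between calls to the robot, and variables do not carry over. Pictures are saved under pics/ and viewed, at most 10 in all, crops included, and the job is handed in when it is done.

```bash
mkdir -p pics && cat > h.py <<'E'
from station import *
import numpy as np, cv2
def save(n,im): cv2.imwrite(f'pics/{n}.png',cv2.cvtColor(im,cv2.COLOR_RGB2BGR))
def cam(name):
    c=get_calibration(name); return c
def ray(c,u,v,z,st=None):
    d=np.array([(u-c['cx'])/c['fx'],(v-c['cy'])/c['fy'],1.])
    if 'mount' in c:
        M=np.array(c['mount']); Rt=np.array(st['tcp_rot']); d=Rt@M[:3,:3]@d; o=Rt@M[:3,3]+np.array(st['position'])
    else:
        R=np.array(c['R']); d=R.T@d; o=-R.T@np.array(c['t'])
    return o+d*(z-o[2])/d[2]
def proj(c,X):
    p=np.array(c['R'])@np.array(X)+np.array(c['t']); return p[0]/p[2]*c['fx']+c['cx'],p[1]/p[2]*c['fy']+c['cy']
E
python3 - <<'E'
from h import *
print(state())
for n in('top','side'):
    save(n,snapshot(n)); c=cam(n); print(n,c['fx'],-np.array(c['R']).T@np.array(c['t']))
E
```

```text
{'time': 0.0, 'joint_pos': array([-7.40362078e+01,  1.24761252e+01,  9.25301430e+01, -5.20075337e-04,
        7.51319946e+01, -6.42727606e+00]), 'joint_velocities': array([-0.02270872, -0.01245062, -0.04487869,  0.00677663, -0.03522906,
       -0.03207048]), 'joint_torque': array([-1.05070048e-03, -3.96854103e+01, -3.03850937e+01, -1.25830866e-04,
        9.88832151e-03,  2.18981526e-06]), 'position': array([ 0.2378811 , -0.57706486,  0.22995995]), 'tcp_rot': array([[ 9.24604623e-01,  3.80927604e-01, -6.72120140e-04],
       [ 3.80928107e-01, -9.24601755e-01,  2.31766552e-03],
       [ 2.61419309e-04, -2.39895370e-03, -9.99997088e-01]]), 'contact_force': array([ 0.45977915,  0.01982745, -0.1282714 ]), 'torque': array([-0.04043421,  0.03503278, -0.00104386]), 'grasp_force': 0.0, 'width': 0.08534880474111688}
top 414.46389597674437 [ 0.3618094  -0.05215939  1.1550525 ]
side 475.88601735001146 [ 0.4790775  -0.75185283  0.77040728]
```

View pics/top.png

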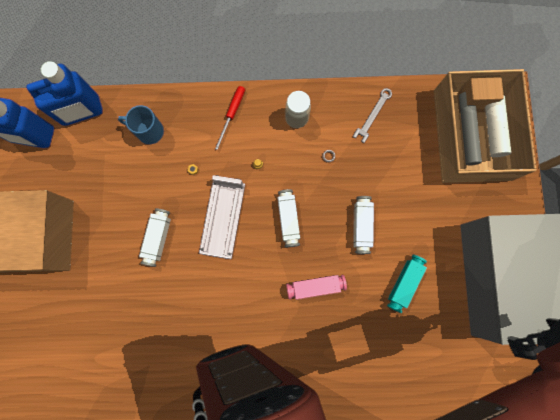

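View pics/side.png

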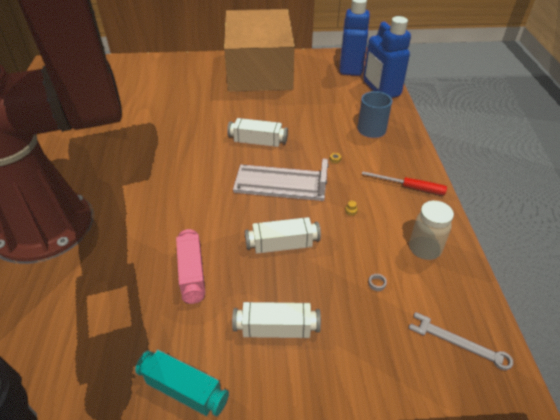

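Top view: the three white valves are at about (155,237), (289,218) and (364,225). The cradle is at (223,217), with its stop at the upper end (225,183). The pink and turquoise decoys are at (317,288) and (408,284). The side view agrees. Next I measure them.

```bash
python3 - <<'E'
from h import *
for n in('top','side'):
    im=cv2.cvtColor(cv2.imread(f'pics/{n}.png'),cv2.COLOR_BGR2RGB);c=cam(n)
    hsv=cv2.cvtColor(im,cv2.COLOR_RGB2HSV)
    m=((hsv[...,1]<75)&(hsv[...,2]>115)).astype(np.uint8)*255
    N,l,s,ce=cv2.connectedComponentsWithStats(m)
    for i in range(1,N):
        if s[i,4]<400 : continue
        co=cv2.findContours((l==i).astype(np.uint8),0,2)[0][0]
        b=cv2.minAreaRect(co); P=cv2.boxPoints(b)
        W=np.array([ray(c,*p,0.03) for p in P]); e=[W[1]-W[0],W[2]-W[1]]
        L=max(e,key=np.linalg.norm); L=L*np.sign(L[0]+1e-9)
        print(n,s[i,4],np.round(b[0],1),np.round(ray(c,*b[0],0.025),3),'len',np.round(sorted(np.linalg.norm(x) for x in e),3),'yaw',round(np.degrees(np.arctan2(L[1],L[0])),1))
    # bystanders
    for nm,q in dict(top=[('nut',(193,169)),('coup',(258,164)),('clamp',(329,156))],side=[('nut',(336,157)),('coup',(351,208)),('clamp',(377,282))])[n]: print(n,nm,np.round(ray(c,*q,0.008),3))
c=cam('top')
for q in [(219,178),(244,181),(214,186),(243,189),(201,253),(230,258)]: print(q,np.round(ray(c,*q,0.012),3),np.round(ray(c,*q,0.057),3))
im=cv2.imread('pics/top.png')[160:280,130:280]; cv2.imwrite('pics/tc.png',cv2.resize(im,None,fx=5,fy=5,interpolation=cv2.INTER_CUBIC))
E
```

```text
top 42889 [280.6  63.4] [ 0.983 -0.075  0.025] len [0.505 1.709] yaw 82.7
top 413 [373.8 114.3] [ 0.818 -0.336  0.025] len [0.037 0.176] yaw -34.4
top 456 [298. 103.] [ 0.859 -0.122  0.025] len [0.063 0.072] yaw -2.3
top 989 [498.3 124.6] [ 0.776 -0.684  0.025] len [0.055 0.168] yaw -0.0
top 448 [474.1 133.7] [ 0.751 -0.614  0.025] len [0.024 0.163] yaw 0.7
top 2508 [221.9 216.8] [0.535 0.1   0.025] len [0.094 0.223] yaw -10.2
top 915 [288.3 217.2] [ 0.528 -0.083  0.025] len [0.049 0.156] yaw 5.3
top 949 [364. 224.] [ 0.503 -0.29   0.025] len [0.049 0.154] yaw -3.6
top 1083 [154.5 236.8] [0.484 0.286 0.025] len [0.06  0.157] yaw -13.9
top 7544 [530.1 276.3] [ 0.35  -0.723  0.025] len [0.192 0.337] yaw -1.3
top nut [0.678 0.184 0.008]
top coup [ 0.687 -0.002  0.008]
top clamp [ 0.704 -0.206  0.008]
side 5050 [467.2  59.1] [1.176 0.646 0.025] len [0.44  0.452] yaw 66.8
side 478 [327.  39.] [0.74  0.814 0.025] len [0.106 0.122] yaw 81.2
side 8389 [508.7 189.7] [1.059 0.026 0.025] len [0.441 0.999] yaw 80.7
side 1237 [256.5 131.6] [0.482 0.288 0.025] len [0.108 0.161] yaw -14.2
side 2612 [280. 179.] [0.533 0.094 0.025] len [0.143 0.231] yaw -3.4
side 990 [433.6 221.4] [ 0.856 -0.064  0.025] len [0.071 0.135] yaw 61.7
side 1975 [282.4 234.6] [ 0.527 -0.083  0.025] len [0.085 0.162] yaw 5.8
side 2716 [276.  319.4] [ 0.502 -0.287  0.025] len [0.072 0.162] yaw -5.4
side 1052 [461.6 342. ] [ 0.821 -0.351  0.025] len [0.038 0.175] yaw -33.5
side nut [0.682 0.19  0.008]
side coup [0.689 0.005 0.008]
side clamp [ 0.706 -0.203  0.008]
(219, 178) [0.648 0.109 0.012] [0.637 0.103 0.057]
(244, 181) [0.637 0.038 0.012] [0.626 0.035 0.057]
(214, 186) [0.625 0.123 0.012] [0.615 0.116 0.057]
(243, 189) [0.614 0.041 0.012] [0.604 0.038 0.057]
(201, 253) [0.437 0.16  0.012] [0.434 0.152 0.057]
(230, 258) [0.421 0.08  0.012] [0.419 0.075 0.057]
```

View pics/tc.png

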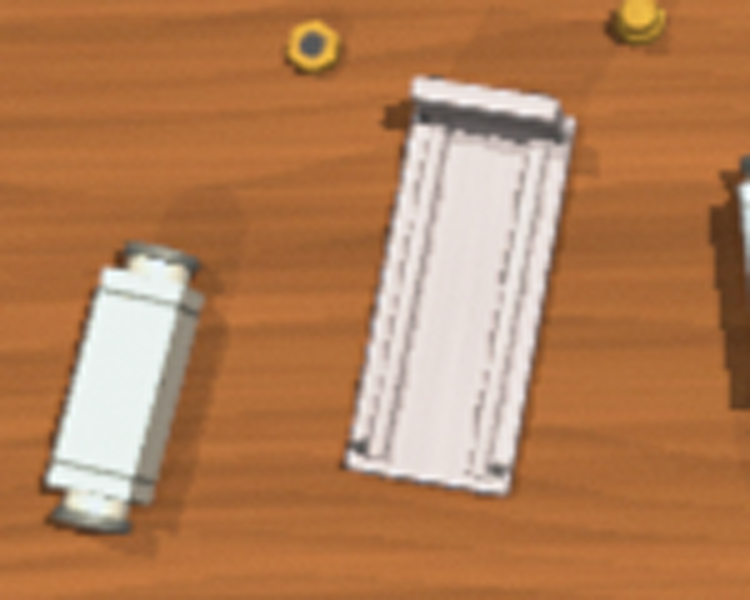

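Left valve is at about (0.484,0.287), yaw -14. The middle one is at (0.528,-0.083), yaw 5.5, and the right one at (0.503,-0.288), yaw -4. The crop shows the cradle base corners at full-picture pixels (199.4,253.2), (231.6,258.4) and (244.8,184). I start with the right valve.

```bash
cat >> h.py <<'E'
from scipy.spatial.transform import Rotation as Ro
def Rt(yaw):
    c,s=np.cos(np.radians(yaw)),np.sin(np.radians(yaw)); return np.array([[c,s,0],[s,-c,0],[0,0,-1.]])
def delta(p,yaw,st=None):
    st=st or state(); R=np.array(st['tcp_rot']); d=R.T@(np.array(p)-st['position'])
    print('delta',np.round(d,4),'rot',np.round(Ro.from_matrix(R.T@Rt(yaw)).as_rotvec(degrees=True),2))
def tq(tag=''):
    s=state(); R=np.array(s['tcp_rot']); print(tag,'t',s['time'],'p',np.round(s['position'],4),'Mtool',np.round(R.T@s['torque'],4),'Ftool',np.round(R.T@s['contact_force'],2),'w',round(s['width'],4),'g',round(s['grasp_force'],1))
E
python3 - <<'E'
from h import *
delta([.503,-.288,.20],-4)
c=cam('top')
nl,nr,fr=[ray(c,u,v,.012)[:2] for u,v in [(199.4,253.2),(231.6,258.4),(244.8,184)]]
print(nl,nr,fr,np.linalg.norm(nr-nl),np.linalg.norm(fr-nr)); e=fr-nr; print('yaw',np.degrees(np.arctan2(e[1],e[0])),'ctr',(nl+fr)/2)
e=nl-nr;print(np.degrees(np.arctan2(e[1],e[0]))-90)
E
```

```text
delta [ 0.3552 -0.1663  0.0305] rot [-1.300e-01  1.000e-02  2.639e+01]
[0.43656752 0.16456489] [0.41989924 0.07570454] [0.62829034 0.03595324] 0.09041013952342053 0.2121485663114702
yaw -10.799619957661054 ctr [0.53242893 0.10025906]
-10.623988444059336
```

The rows are not in the units I measure in: shifts go in shares of 0.4 m and turns go in shares of 120 degrees. I convert before sending: 0.355 m is 0.8875, -0.166 m is -0.415, 26.4 degrees is 0.22.

```bash
python3 -m crank '[[0.085, [0.8875, -0.415, 0.075], [0, 0, 0.22]], [0.085, [0.8875, -0.415, 0.075], [0, 0, 0.22]], [0.085, [0.8875, -0.415, 0.075], [0, 0, 0.22]], [0.085, [0.8875, -0.415, 0.075], [0, 0, 0.22]], [0.085, [0.8875, -0.415, 0.075], [0, 0, 0.22]], [0.085, [0.8875, -0.415, 0.075], [0, 0, 0.22]], [0.085, [0.8875, -0.415, 0.075], [0, 0, 0.22]], [0.085, [0.8875, -0.415, 0.075], [0, 0, 0.22]]]' && python3 - <<'E'
from h import *
tq(); s=state(); im=snapshot('wrist'); save('w1',im); c=cam('wrist'); print(c)
hsv=cv2.cvtColor(im,cv2.COLOR_RGB2HSV)
m=((hsv[...,1]<60)&(hsv[...,2]>150)).astype(np.uint8)
for co in cv2.findContours(m,0,2)[0]:
    if cv2.contourArea(co)<1500: continue
    b=cv2.minAreaRect(co); W=np.array([ray(c,*p,.044,s) for p in cv2.boxPoints(b)])
    e=[W[1]-W[0],W[2]-W[1]]; L=max(e,key=np.linalg.norm)
    print(b,W.mean(0),[np.linalg.norm(x) for x in e],np.degrees(np.arctan2(L[1],L[0])))
E
```

```text
time: 1.1
position: [0.5032, -0.2883, 0.2007]
tcp_rot: [[0.998, -0.067, -0.001], [-0.067, -0.998, 0.0], [-0.001, -0.0, -1.0]]
contact_force: [-0.4, -0.9, 0.4]
width: 0.0854
grasp_force: 0.0
 t 1.1 p [ 0.5032 -0.2883  0.2007] Mtool [-0.018  -0.0785 -0.018 ] Ftool [-0.3   0.97 -0.38] w 0.0854 g 0.0
{'fx': 321.0683965565517, 'fy': 321.0683965565517, 'cx': 276.87512217273195, 'cy': 211.62426991734603, 'mount': array([[ 9.38358319e-04, -9.54437111e-01, -2.98410657e-01,
         7.61162431e-02],
       [ 9.99999435e-01,  1.04461818e-03, -1.96590070e-04,
        -4.69025099e-04],
       [ 4.99358057e-04, -2.98410304e-01,  9.54437552e-01,
        -1.43249102e-01],
       [ 0.00000000e+00,  0.00000000e+00,  0.00000000e+00,
         1.00000000e+00]])}
((276.0, 185.0), (150.0, 50.0), 90.0) [ 0.506809   -0.28711269  0.044     ] [np.float64(0.044512602939182334), np.float64(0.146960382816837)] 177.4828746941915
((65.27901458740234, 161.20826721191406), (141.6194305419922, 72.14893341064453), 68.49856567382812) [ 0.54375693 -0.09285648  0.044     ] [np.float64(0.06754184498416141), np.float64(0.12350129497959168)] -170.68655079090283
```

View pics/w1.png

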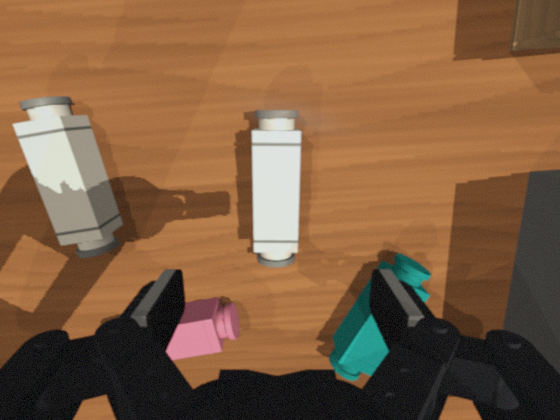

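The wrist view shows the right valve centred at about (276,191) and square to the tool, with its top 44 mm wide as it should be. Now I descend and grip.

In the tool's units: 0.19 m is 0.475, -0.001 m is -0.0025.

```bash
python3 -m crank '[[0.085, [0, -0.0025, 0.15], [0, 0, 0]], [0.085, [0, -0.0025, 0.3], [0, 0, 0]], [0.085, [0, -0.0025, 0.4125], [0, 0, 0]], [0.085, [0, -0.0025, 0.475], [0, 0, 0]], [0.085, [0, -0.0025, 0.475], [0, 0, 0]], [0.03, [0, -0.0025, 0.475], [0, 0, 0]], [0.03, [0, -0.0025, 0.475], [0, 0, 0]], [0.03, [0, -0.0025, 0.475], [0, 0, 0]], [0.03, [0, -0.0025, 0.475], [0, 0, 0]], [0.03, [0, -0.0025, 0.475], [0, 0, 0]], [0.03, [0, -0.0025, 0.475], [0, 0, 0]]]' && python3 -c "
from h import *
tq()"
```

```text
time: 2.52
position: [0.5046, -0.2893, 0.0135]
tcp_rot: [[0.998, -0.07, 0.003], [-0.07, -0.998, -0.002], [0.003, 0.002, -1.0]]
contact_force: [-0.8, 0.3, 7.4]
width: 0.0434
grasp_force: 64.1
 t 2.525 p [ 0.5046 -0.2893  0.0135] Mtool [ 0.1203 -0.2064  0.0886] Ftool [-0.8  -0.19 -7.36] w 0.0434 g 64.1
```

In the tool's units: -0.1 m is -0.25, -0.08 m is -0.2.

```bash
python3 -m crank '[[0.03, [0, 0, -0.05], [0, 0, 0]], [0.03, [0, 0, -0.125], [0, 0, 0]], [0.03, [0, 0, -0.2], [0, 0, 0]], [0.03, [0, 0, -0.25], [0, 0, 0]], [0.03, [0, 0, -0.25], [0, 0, 0]], [0.03, [0, 0, -0.25], [0, 0, 0]]]' && python3 -c "
from h import *
tq('lift')" && python3 -m crank '[[0.03, [0, 0, 0], [0, 0.05, 0]], [0.03, [0, 0, 0], [0, 0.1, 0]], [0.03, [0, 0, 0], [0, 0.15, 0]], [0.03, [0, 0, 0], [0, 0.2, 0]], [0.03, [0, 0, 0], [0, 0.2167, 0]], [0.03, [0, 0, 0], [0, 0.2167, 0]], [0.03, [0, 0, 0], [0, 0.1667, 0]], [0.03, [0, 0, 0], [0, 0.1083, 0]], [0.03, [0, 0, 0], [0, 0.05, 0]], [0.03, [0, 0, 0], [0, 0, 0]], [0.03, [0, 0, 0], [0, 0, 0]], [0.03, [0, 0, 0], [0, 0, 0]]]' && python3 -c "
from h import *
tq('after+')" && python3 -m crank '[[0.03, [0, 0, 0], [0, -0.05, 0]], [0.03, [0, 0, 0], [0, -0.1, 0]], [0.03, [0, 0, 0], [0, -0.15, 0]], [0.03, [0, 0, 0], [0, -0.2, 0]], [0.03, [0, 0, 0], [0, -0.2167, 0]], [0.03, [0, 0, 0], [0, -0.2167, 0]], [0.03, [0, 0, 0], [0, -0.1667, 0]], [0.03, [0, 0, 0], [0, -0.1083, 0]], [0.03, [0, 0, 0], [0, -0.05, 0]], [0.03, [0, 0, 0], [0, 0, 0]], [0.03, [0, 0, 0], [0, 0, 0]], [0.03, [0, 0, 0], [0, 0, 0]]]' && python3 -c "
from h import *
tq('after-')"
```

```text
time: 3.28
position: [0.5022, -0.2874, 0.1101]
tcp_rot: [[0.998, -0.07, -0.002], [-0.07, -0.998, 0.001], [-0.002, -0.001, -1.0]]
contact_force: [-0.5, 0.7, -3.9]
width: 0.0431
grasp_force: 63.3
lift t 3.275 p [ 0.5022 -0.2874  0.1101] Mtool [ 0.0325 -0.0418  0.0102] Ftool [-0.51 -0.65  3.92] w 0.0431 g 63.3
time: 4.78
position: [0.5027, -0.2876, 0.1104]
tcp_rot: [[0.998, -0.07, -0.0], [-0.07, -0.998, 0.001], [-0.001, -0.001, -1.0]]
contact_force: [-0.8, 1.1, -3.7]
width: 0.0431
grasp_force: 63.1
after+ t 4.775 p [ 0.5027 -0.2876  0.1104] Mtool [-0.0132 -0.044  -0.0143] Ftool [-0.87 -1.06  3.75] w 0.0431 g 63.1
time: 6.28
position: [0.503, -0.2884, 0.1118]
tcp_rot: [[0.998, -0.07, -0.0], [-0.07, -0.998, -0.0], [-0.0, 0.0, -1.0]]
contact_force: [0.2, -0.5, -4.3]
width: 0.0432
grasp_force: 63.1
after- t 6.275 p [ 0.503  -0.2884  0.1118] Mtool [ 0.015  -0.0219 -0.0225] Ftool [0.21 0.52 4.27] w 0.0432 g 63.1
```

Noise is too large for single readings, so I'll rock again and average several (each camera call advances time 0.05 s).

In the tool's units: 26 degrees is 0.2167.

```bash
cat >> h.py <<'E'
def avg(tag,n=10):
    M=[];F=[]
    for i in range(n):
        snapshot('wrist'); s=state(); R=np.array(s['tcp_rot']); M.append(R.T@s['torque']); F.append(R.T@s['contact_force'])
    M=np.array(M); print(tag,'t',s['time'],'tilt',round(np.degrees(np.arctan2(R[2,0],-R[2,2])),1),'M',np.round(M.mean(0),4),'se',np.round(M.std(0)/n**.5,4),'F',np.round(np.mean(F,0),2),'p',np.round(s['position'],4))
E
python3 -m crank '[[0.03, [0, 0, 0], [0, 0.05, 0]], [0.03, [0, 0, 0], [0, 0.1, 0]], [0.03, [0, 0, 0], [0, 0.15, 0]], [0.03, [0, 0, 0], [0, 0.2, 0]], [0.03, [0, 0, 0], [0, 0.2167, 0]], [0.03, [0, 0, 0], [0, 0.2167, 0]], [0.03, [0, 0, 0], [0, 0.2167, 0]]]' >/dev/null && python3 -c "
from h import *
avg('tip+',4)" && python3 -m crank '[[0.03, [0, 0, 0], [0, -0.05, 0]], [0.03, [0, 0, 0], [0, -0.1, 0]], [0.03, [0, 0, 0], [0, -0.15, 0]], [0.03, [0, 0, 0], [0, -0.2, 0]], [0.03, [0, 0, 0], [0, -0.2167, 0]], [0.03, [0, 0, 0], [0, -0.2167, 0]]]' >/dev/null && python3 -c "
from h import *
avg('level+')" && python3 -m crank '[[0.03, [0, 0, 0], [0, -0.05, 0]], [0.03, [0, 0, 0], [0, -0.1, 0]], [0.03, [0, 0, 0], [0, -0.15, 0]], [0.03, [0, 0, 0], [0, -0.2, 0]], [0.03, [0, 0, 0], [0, -0.2167, 0]], [0.03, [0, 0, 0], [0, -0.2167, 0]], [0.03, [0, 0, 0], [0, -0.2167, 0]]]' >/dev/null && python3 -c "
from h import *
avg('tip-',4)" && python3 -m crank '[[0.03, [0, 0, 0], [0, 0.05, 0]], [0.03, [0, 0, 0], [0, 0.1, 0]], [0.03, [0, 0, 0], [0, 0.15, 0]], [0.03, [0, 0, 0], [0, 0.2, 0]], [0.03, [0, 0, 0], [0, 0.2167, 0]], [0.03, [0, 0, 0], [0, 0.2167, 0]]]' >/dev/null && python3 -c "
from h import *
avg('level-')"
```

```text
tip+ t 7.35 tilt 26.0 M [-0.0098 -0.4745 -0.0053] se [0.015  0.0092 0.01  ] F [-1.38 -0.16  2.82] p [ 0.5038 -0.2883  0.1116]
level+ t 8.6 tilt 0.0 M [ 0.0165 -0.0316  0.0007] se [0.0105 0.0098 0.0151] F [0.12 0.07 3.27] p [ 0.503  -0.2882  0.1114]
tip- t 9.675 tilt -25.9 M [-0.0133  0.4353 -0.0238] se [0.0068 0.0143 0.011 ] F [ 1.95 -0.19  3.43] p [ 0.5029 -0.2883  0.1118]
level- t 10.925 tilt -0.0 M [ 0.0126 -0.0281  0.0013] se [0.0073 0.0035 0.0087] F [-0.09  0.18  3.59] p [ 0.5033 -0.2881  0.1111]
```

The level moment is the same both ways (difference 0.003 ± 0.01 N m), so the right valve is sound. I put it back and go to the middle one.

In the tool's units: 0.099 m is 0.2475, 0.07 m is 0.175.

```bash
python3 -m crank '[[0.03, [0, 0, 0.1], [0, 0, 0]], [0.03, [0, 0, 0.175], [0, 0, 0]], [0.03, [0, 0, 0.225], [0, 0, 0]], [0.03, [0, 0, 0.245], [0, 0, 0]], [0.03, [0, 0, 0.2475], [0, 0, 0]], [0.06, [0, 0, 0.245], [0, 0, 0]], [0.085, [0, 0, 0.245], [0, 0, 0]], [0.085, [0, 0, 0.245], [0, 0, 0]], [0.085, [0, 0, 0.245], [0, 0, 0]], [0.085, [0, 0, 0.125], [0, 0, 0]], [0.085, [0, 0, 0], [0, 0, 0]], [0.085, [0, 0, -0.15], [0, 0, 0]]]' && python3 -m crank '[[0.085, [0.005, -0.125, -0.05], [0, 0, -0.025]], [0.085, [0.0265, -0.515, -0.05], [0, 0, -0.0792]], [0.085, [0.0265, -0.515, -0.05], [0, 0, -0.0792]], [0.085, [0.0265, -0.515, -0.05], [0, 0, -0.0792]], [0.085, [0.0265, -0.515, -0.05], [0, 0, -0.0792]], [0.085, [0.0265, -0.515, -0.05], [0, 0, -0.0792]]]' && python3 - <<'E'
from h import *
tq(); s=state(); im=snapshot('wrist'); save('w2',im); c=cam('wrist')
hsv=cv2.cvtColor(im,cv2.COLOR_RGB2HSV)
m=((hsv[...,1]<60)&(hsv[...,2]>120)).astype(np.uint8)
for co in cv2.findContours(m,0,2)[0]:
    if cv2.contourArea(co)<1500: continue
    b=cv2.minAreaRect(co); W=np.array([ray(c,*p,.044,s) for p in cv2.boxPoints(b)])
    e=[W[1]-W[0],W[2]-W[1]]; L=max(e,key=np.linalg.norm); L=L*np.sign(L[0])
    print(np.round(b[0]),np.round(W.mean(0),3),[np.linalg.norm(x).round(3) for x in e],np.degrees(np.arctan2(L[1],L[0])))
E
```

```text
time: 12.42
position: [0.5023, -0.2875, 0.1717]
tcp_rot: [[0.998, -0.07, -0.002], [-0.07, -0.998, 0.001], [-0.002, -0.001, -1.0]]
contact_force: [1.1, -1.3, 0.5]
width: 0.0852
grasp_force: 0.0
time: 13.18
position: [0.5281, -0.084, 0.1913]
tcp_rot: [[0.995, 0.096, 0.0], [0.096, -0.995, -0.001], [-0.0, 0.001, -1.0]]
contact_force: [1.2, 0.0, 0.9]
width: 0.0848
grasp_force: 0.0
 t 13.175 p [ 0.5281 -0.084   0.1913] Mtool [-0.0227 -0.0494  0.0431] Ftool [ 1.2   0.1  -0.92] w 0.0848 g 0.0
[476. 232.] [ 0.506 -0.279  0.044] [np.float64(0.154), np.float64(0.069)] -4.163265760110007
[274. 188.] [ 0.531 -0.081  0.044] [np.float64(0.044), np.float64(0.146)] 6.782296492138763
[ 90. 159.] [0.538 0.089 0.044] [np.float64(0.194), np.float64(0.082)] -15.326051261823993
[77. 51.] [0.635 0.091 0.044] [np.float64(0.014), np.float64(0.087)] 79.12644383677198
```

View pics/w2.png

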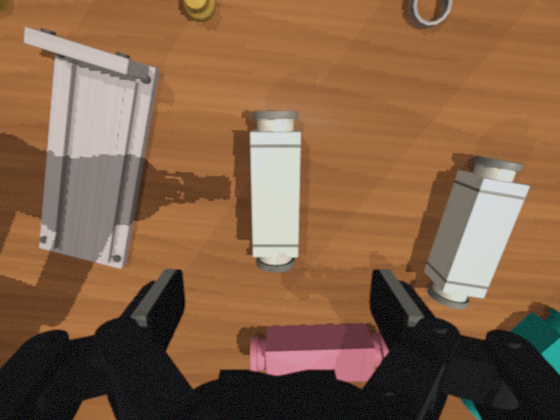

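The picture shows the right valve lying flat in its place at about (476,232). The middle valve is centred at (275,193), about 2 mm left of the tool axis. I grip, lift and rock it.

In the tool's units: 0.181 m is 0.4525, -0.002 m is -0.005.

```bash
python3 -m crank '[[0.085, [0, -0.005, 0.15], [0, 0, 0]], [0.085, [0, -0.005, 0.3], [0, 0, 0]], [0.085, [0, -0.005, 0.4], [0, 0, 0]], [0.085, [0, -0.005, 0.45], [0, 0, 0]], [0.085, [0, -0.005, 0.4525], [0, 0, 0]], [0.03, [0, -0.005, 0.4525], [0, 0, 0]], [0.03, [0, -0.005, 0.4525], [0, 0, 0]], [0.03, [0, -0.005, 0.4525], [0, 0, 0]], [0.03, [0, -0.005, 0.4525], [0, 0, 0]], [0.03, [0, -0.005, 0.4525], [0, 0, 0]]]' && python3 -m crank '[[0.03, [0, 0, -0.05], [0, 0, 0]], [0.03, [0, 0, -0.125], [0, 0, 0]], [0.03, [0, 0, -0.2], [0, 0, 0]], [0.03, [0, 0, -0.25], [0, 0, 0]], [0.03, [0, 0, -0.25], [0, 0, 0]]]'
```

```text
time: 14.48
position: [0.5297, -0.0821, 0.0121]
tcp_rot: [[0.995, 0.096, 0.003], [0.096, -0.995, -0.001], [0.003, 0.002, -1.0]]
contact_force: [0.1, -0.5, 6.4]
width: 0.043
grasp_force: 64.0
time: 15.1
position: [0.5286, -0.0814, 0.1112]
tcp_rot: [[0.995, 0.096, 0.002], [0.096, -0.995, -0.001], [0.002, 0.001, -1.0]]
contact_force: [0.4, 0.5, -3.8]
width: 0.0431
grasp_force: 63.2
```

In the tool's units: 26 degrees is 0.2167.

```bash
python3 -m crank '[[0.03, [0, 0, 0], [0, 0.05, 0]], [0.03, [0, 0, 0], [0, 0.1, 0]], [0.03, [0, 0, 0], [0, 0.15, 0]], [0.03, [0, 0, 0], [0, 0.2, 0]], [0.03, [0, 0, 0], [0, 0.2167, 0]], [0.03, [0, 0, 0], [0, 0.2167, 0]], [0.03, [0, 0, 0], [0, 0.2167, 0]]]' >/dev/null && python3 -c "
from h import *
avg('tip+',4)" && python3 -m crank '[[0.03, [0, 0, 0], [0, -0.05, 0]], [0.03, [0, 0, 0], [0, -0.1, 0]], [0.03, [0, 0, 0], [0, -0.15, 0]], [0.03, [0, 0, 0], [0, -0.2, 0]], [0.03, [0, 0, 0], [0, -0.2167, 0]], [0.03, [0, 0, 0], [0, -0.2167, 0]]]' >/dev/null && python3 -c "
from h import *
avg('level+')" && python3 -m crank '[[0.03, [0, 0, 0], [0, -0.05, 0]], [0.03, [0, 0, 0], [0, -0.1, 0]], [0.03, [0, 0, 0], [0, -0.15, 0]], [0.03, [0, 0, 0], [0, -0.2, 0]], [0.03, [0, 0, 0], [0, -0.2167, 0]], [0.03, [0, 0, 0], [0, -0.2167, 0]], [0.03, [0, 0, 0], [0, -0.2167, 0]]]' >/dev/null && python3 -c "
from h import *
avg('tip-',4)" && python3 -m crank '[[0.03, [0, 0, 0], [0, 0.05, 0]], [0.03, [0, 0, 0], [0, 0.1, 0]], [0.03, [0, 0, 0], [0, 0.15, 0]], [0.03, [0, 0, 0], [0, 0.2, 0]], [0.03, [0, 0, 0], [0, 0.2167, 0]], [0.03, [0, 0, 0], [0, 0.2167, 0]]]' >/dev/null && python3 -c "
from h import *
avg('level-')"
```

```text
tip+ t 16.175 tilt 26.0 M [ 0.0037 -0.4173  0.0071] se [0.0114 0.0179 0.0109] F [-0.81 -0.3   3.15] p [ 0.5284 -0.0814  0.1104]
level+ t 17.425 tilt 0.0 M [0.001  0.0302 0.0052] se [0.0084 0.006  0.0075] F [-0.13 -0.14  3.55] p [ 0.5278 -0.0815  0.1104]
tip- t 18.5 tilt -25.9 M [ 0.0245  0.508  -0.0113] se [0.0241 0.0214 0.0083] F [ 1.43 -0.19  3.38] p [ 0.5277 -0.0815  0.1108]
level- t 19.75 tilt -0.0 M [-0.0054  0.049  -0.0163] se [0.0089 0.0095 0.0121] F [ 0.17 -0.13  3.4 ] p [ 0.5281 -0.0814  0.1101]
```

Middle valve: the shift is 0.019 ± 0.011, well short of 0.075, so it looks sound. I put it back and go to the left one.

In the tool's units: 0.0985 m is 0.2463, 0.098 m is 0.245.

```bash
python3 -m crank '[[0.03, [0, 0, 0.1], [0, 0, 0]], [0.03, [0, 0, 0.175], [0, 0, 0]], [0.03, [0, 0, 0.225], [0, 0, 0]], [0.03, [0, 0, 0.2438], [0, 0, 0]], [0.03, [0, 0, 0.2463], [0, 0, 0]], [0.06, [0, 0, 0.245], [0, 0, 0]], [0.085, [0, 0, 0.245], [0, 0, 0]], [0.085, [0, 0, 0.245], [0, 0, 0]], [0.085, [0, 0, 0.245], [0, 0, 0]], [0.085, [0, 0, 0.125], [0, 0, 0]], [0.085, [0, 0, 0], [0, 0, 0]], [0.085, [0, 0, -0.15], [0, 0, 0]]]' && python3 -m crank '[[0.085, [0, -0.1, -0.05], [0, 0, 0.025]], [0.085, [-0.02, -0.9275, -0.05], [0, 0, 0.1625]], [0.085, [-0.02, -0.9275, -0.05], [0, 0, 0.1625]], [0.085, [-0.02, -0.9275, -0.05], [0, 0, 0.1625]], [0.085, [-0.02, -0.9275, -0.05], [0, 0, 0.1625]], [0.085, [-0.02, -0.9275, -0.05], [0, 0, 0.1625]], [0.085, [-0.02, -0.9275, -0.05], [0, 0, 0.1625]], [0.085, [-0.02, -0.9275, -0.05], [0, 0, 0.1625]]]' && python3 - <<'E'
from h import *
tq(); s=state(); im=snapshot('wrist'); save('w3',im); c=cam('wrist')
hsv=cv2.cvtColor(im,cv2.COLOR_RGB2HSV)
m=((hsv[...,1]<60)&(hsv[...,2]>120)).astype(np.uint8)
for co in cv2.findContours(m,0,2)[0]:
    if cv2.contourArea(co)<1500: continue
    b=cv2.minAreaRect(co); W=np.array([ray(c,*p,.044,s) for p in cv2.boxPoints(b)])
    e=[W[1]-W[0],W[2]-W[1]]; L=max(e,key=np.linalg.norm); L=L*np.sign(L[0])
    print(np.round(b[0]),np.round(W.mean(0),3),[np.linalg.norm(x).round(3) for x in e],np.degrees(np.arctan2(L[1],L[0])))
E
```

```text
time: 21.25
position: [0.5269, -0.0811, 0.1708]
tcp_rot: [[0.995, 0.096, -0.002], [0.096, -0.995, 0.001], [-0.002, -0.001, -1.0]]
contact_force: [1.3, -0.0, 0.6]
width: 0.0849
grasp_force: 0.0
time: 22.25
position: [0.4838, 0.2887, 0.1902]
tcp_rot: [[0.971, -0.239, -0.0], [-0.239, -0.971, -0.0], [-0.0, 0.0, -1.0]]
contact_force: [-0.9, -1.1, -0.3]
width: 0.0849
grasp_force: 0.0
 t 22.25 p [0.4838 0.2887 0.1902] Mtool [0.0298 0.0133 0.0317] Ftool [-0.63  1.25  0.33] w 0.0849 g 0.0
[280. 188.] [0.485 0.286 0.044] [np.float64(0.153), np.float64(0.044)] -14.973720067547749
[459. 101.] [0.521 0.119 0.044] [np.float64(0.169), np.float64(0.085)] -9.865439783903177
```

View pics/w3.png

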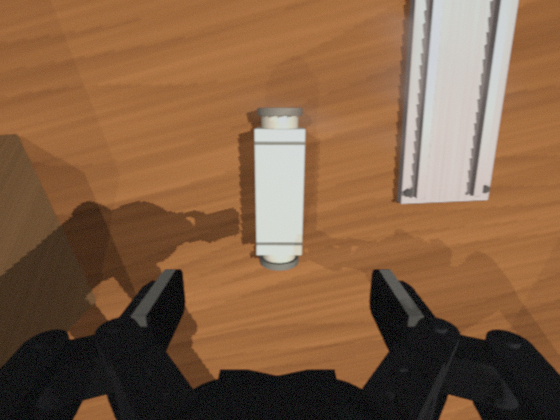

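The left valve is centred at (280,192), about 2 mm right of the tool axis. The cradle's near corners are at (401,203) and (490,199). I grip and rock it.

In the tool's units: 0.18 m is 0.45, 0.002 m is 0.005, 1 degrees is 0.0083.

```bash
python3 - <<'E'
from h import *
s=state(); c=cam('wrist'); a=ray(c,401,203,.012,s); b=ray(c,490,199.5,.012,s); e=a-b
print(a,b,np.linalg.norm(e),np.degrees(np.arctan2(e[1],e[0]))-90)
E
python3 -m crank '[[0.085, [0, 0.005, 0.15], [0, 0, 0.0083]], [0.085, [0, 0.005, 0.3], [0, 0, 0.0083]], [0.085, [0, 0.005, 0.4], [0, 0, 0.0083]], [0.085, [0, 0.005, 0.4475], [0, 0, 0.0083]], [0.085, [0, 0.005, 0.45], [0, 0, 0.0083]], [0.03, [0, 0.005, 0.45], [0, 0, 0.0083]], [0.03, [0, 0.005, 0.45], [0, 0, 0.0083]], [0.03, [0, 0.005, 0.45], [0, 0, 0.0083]], [0.03, [0, 0.005, 0.45], [0, 0, 0.0083]], [0.03, [0, 0.005, 0.45], [0, 0, 0.0083]]]' && python3 -m crank '[[0.03, [0, 0, -0.05], [0, 0, 0]], [0.03, [0, 0, -0.125], [0, 0, 0]], [0.03, [0, 0, -0.2], [0, 0, 0]], [0.03, [0, 0, -0.25], [0, 0, 0]], [0.03, [0, 0, -0.25], [0, 0, 0]]]'
```

```text
[0.43865569 0.16610232 0.012     ] [0.4203374  0.07604518 0.012     ] 0.09190129538064055 -11.49753029569007
time: 23.55
position: [0.486, 0.2861, 0.0126]
tcp_rot: [[0.966, -0.259, 0.004], [-0.259, -0.966, 0.002], [0.004, -0.003, -1.0]]
contact_force: [0.9, -2.1, 6.5]
width: 0.0428
grasp_force: 63.7
time: 24.18
position: [0.4852, 0.2858, 0.1127]
tcp_rot: [[0.966, -0.259, 0.004], [-0.259, -0.966, 0.002], [0.003, -0.003, -1.0]]
contact_force: [0.3, 0.1, -3.2]
width: 0.0434
grasp_force: 62.8
```

In the tool's units: 26 degrees is 0.2167.

```bash
python3 -m crank '[[0.03, [0, 0, 0], [0, 0.05, 0]], [0.03, [0, 0, 0], [0, 0.1, 0]], [0.03, [0, 0, 0], [0, 0.15, 0]], [0.03, [0, 0, 0], [0, 0.2, 0]], [0.03, [0, 0, 0], [0, 0.2167, 0]], [0.03, [0, 0, 0], [0, 0.2167, 0]], [0.03, [0, 0, 0], [0, 0.2167, 0]]]' >/dev/null && python3 -c "
from h import *
avg('tip+',4)" && python3 -m crank '[[0.03, [0, 0, 0], [0, -0.05, 0]], [0.03, [0, 0, 0], [0, -0.1, 0]], [0.03, [0, 0, 0], [0, -0.15, 0]], [0.03, [0, 0, 0], [0, -0.2, 0]], [0.03, [0, 0, 0], [0, -0.2167, 0]], [0.03, [0, 0, 0], [0, -0.2167, 0]]]' >/dev/null && python3 -c "
from h import *
avg('level+')" && python3 -m crank '[[0.03, [0, 0, 0], [0, -0.05, 0]], [0.03, [0, 0, 0], [0, -0.1, 0]], [0.03, [0, 0, 0], [0, -0.15, 0]], [0.03, [0, 0, 0], [0, -0.2, 0]], [0.03, [0, 0, 0], [0, -0.2167, 0]], [0.03, [0, 0, 0], [0, -0.2167, 0]], [0.03, [0, 0, 0], [0, -0.2167, 0]]]' >/dev/null && python3 -c "
from h import *
avg('tip-',4)" && python3 -m crank '[[0.03, [0, 0, 0], [0, 0.05, 0]], [0.03, [0, 0, 0], [0, 0.1, 0]], [0.03, [0, 0, 0], [0, 0.15, 0]], [0.03, [0, 0, 0], [0, 0.2, 0]], [0.03, [0, 0, 0], [0, 0.2167, 0]], [0.03, [0, 0, 0], [0, 0.2167, 0]]]' >/dev/null && python3 -c "
from h import *
avg('level-')"
```

```text
tip+ t 25.25 tilt 23.8 M [-0.015  -0.386   0.0153] se [0.0064 0.0139 0.0079] F [-1.17 -0.16  2.85] p [0.4953 0.2672 0.1214]
level+ t 26.5 tilt -2.2 M [-0.0123  0.0513 -0.0093] se [0.0107 0.0072 0.0109] F [-0.02 -0.07  3.33] p [0.4947 0.2672 0.1215]
tip- t 27.575 tilt -28.1 M [ 0.0033  0.4695 -0.0199] se [0.019  0.0172 0.0085] F [ 1.03 -0.03  2.6 ] p [0.4946 0.2673 0.1218]
level- t 28.825 tilt -2.2 M [-0.0186  0.0152  0.0289] se [0.0069 0.0094 0.0062] F [0.43 0.02 3.37] p [0.4951 0.2669 0.1212]
```

Left valve: the shift is -0.036 ± 0.012, the sign a loose ball would give, but that tip was stopped short by a range limit. I carry it towards the cradle, where the wrist is freer, and rock it again there. That pose also gives a close look at the trough.

```bash
python3 -c "
from h import *
tq(); print(np.round(state()['joint_pos'],1), state()['tcp_rot'].round(3)); delta([.4456,.1172,.165],-10.8)"
```

```text
t 28.825 p [0.4951 0.2669 0.1212] Mtool [0.0079 0.0073 0.0155] Ftool [0.37 0.26 2.53] w 0.0433 g 62.8
[ 20.2  12.5 105.1   2.1  63.8 122.3] [[ 0.973 -0.227 -0.034]
 [-0.226 -0.974  0.022]
 [-0.038 -0.014 -0.999]]
delta [-0.016   0.1564 -0.0454] rot [-0.84  2.18 -2.29]
```

In the tool's units: 0.1564 m is 0.391, 0.15 m is 0.375, -2.3 degrees is -0.0192.

```bash
python3 -m crank '[[0.03, [-0.005, 0.025, -0.1125], [-0.0033, 0.0083, -0.0083]], [0.03, [-0.04, 0.15, -0.1125], [-0.007, 0.0183, -0.0192]], [0.03, [-0.04, 0.275, -0.1125], [-0.007, 0.0183, -0.0192]], [0.03, [-0.04, 0.375, -0.1125], [-0.007, 0.0183, -0.0192]], [0.03, [-0.04, 0.391, -0.1125], [-0.007, 0.0183, -0.0192]], [0.03, [-0.04, 0.391, -0.1125], [-0.007, 0.0183, -0.0192]]]' >/dev/null && python3 -c "
from h import *
tq(); delta([.4456,.1172,.165],-10.8); save('w4',snapshot('wrist'))" && python3 -m crank '[[0.03, [0, 0, 0], [0, 0.05, 0]], [0.03, [0, 0, 0], [0, 0.1, 0]], [0.03, [0, 0, 0], [0, 0.15, 0]], [0.03, [0, 0, 0], [0, 0.2, 0]], [0.03, [0, 0, 0], [0, 0.2167, 0]], [0.03, [0, 0, 0], [0, 0.2167, 0]], [0.03, [0, 0, 0], [0, 0.2167, 0]]]' >/dev/null && python3 -c "
from h import *
avg('tip+',4)"
```

```text
t 29.575 p [0.4457 0.1173 0.165 ] Mtool [ 0.0094 -0.0444 -0.0261] Ftool [-0.08 -1.18  3.11] w 0.0432 g 63.2
delta [-0.0001  0.0002 -0.    ] rot [-0.06 -0.08 -0.04]
tip+ t 30.7 tilt 26.0 M [-0.0193 -0.4061  0.013 ] se [0.0084 0.0173 0.0057] F [-1.19 -0.28  2.7 ] p [0.4461 0.1172 0.1651]
```

View pics/w4.png

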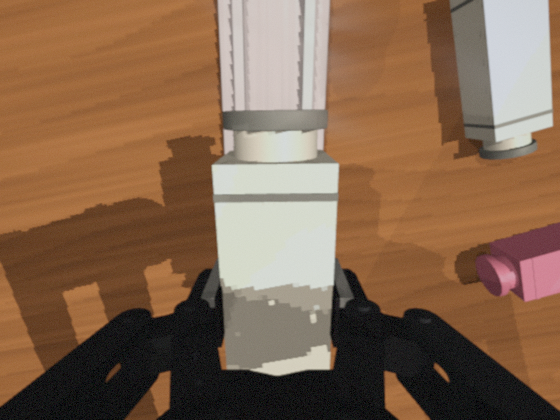

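The picture shows the held valve, with its collar at about (275,119), in line with the trough. The base edges are at u≈218-229 and 322-330, and the rails run parallel to the valve. I continue the rock with longer averages.

In the tool's units: -26 degrees is -0.2167.

```bash
python3 -m crank '[[0.03, [0, 0, 0], [0, -0.05, 0]], [0.03, [0, 0, 0], [0, -0.1, 0]], [0.03, [0, 0, 0], [0, -0.15, 0]], [0.03, [0, 0, 0], [0, -0.2, 0]], [0.03, [0, 0, 0], [0, -0.2167, 0]], [0.03, [0, 0, 0], [0, -0.2167, 0]], [0.03, [0, 0, 0], [0, -0.2167, 0]]]' >/dev/null && python3 -c "
from h import *
avg('level+',20)" && python3 -m crank '[[0.03, [0, 0, 0], [0, -0.05, 0]], [0.03, [0, 0, 0], [0, -0.1, 0]], [0.03, [0, 0, 0], [0, -0.15, 0]], [0.03, [0, 0, 0], [0, -0.2, 0]], [0.03, [0, 0, 0], [0, -0.2167, 0]], [0.03, [0, 0, 0], [0, -0.2167, 0]], [0.03, [0, 0, 0], [0, -0.2167, 0]]]' >/dev/null && python3 -c "
from h import *
avg('tip-',4)" && python3 -m crank '[[0.03, [0, 0, 0], [0, 0.05, 0]], [0.03, [0, 0, 0], [0, 0.1, 0]], [0.03, [0, 0, 0], [0, 0.15, 0]], [0.03, [0, 0, 0], [0, 0.2, 0]], [0.03, [0, 0, 0], [0, 0.2167, 0]], [0.03, [0, 0, 0], [0, 0.2167, 0]], [0.03, [0, 0, 0], [0, 0.2167, 0]]]' >/dev/null && python3 - <<'E'
from h import *
avg('level-',20)
delta([.4456,.1172,.165],-10.8)
# trough lines in w4 rows 5..100: print edge positions
im=cv2.imread('pics/w4.png',0).astype(float)
for r in (10,40,70,95):
    row=im[r-3:r+4,205:345].mean(0); g=np.diff(row); k=[i for i in range(1,len(g)-1) if abs(g[i])>6 and abs(g[i])>=abs(g[i-1]) and abs(g[i])>=abs(g[i+1])]
    print(r,[(205+i,int(g[i])) for i in k])
E
```

```text
level+ t 32.575 tilt 0.0 M [-0.0028  0.043  -0.0086] se [0.0056 0.0056 0.0083] F [ 0.1  -0.11  3.41] p [0.4455 0.1173 0.1647]
tip- t 33.65 tilt -25.9 M [-0.0066  0.4169 -0.0494] se [0.0103 0.0121 0.0158] F [ 1.34 -0.29  3.25] p [0.4452 0.1175 0.1651]
level- t 35.525 tilt 0.0 M [ 0.0035 -0.0233 -0.0006] se [0.0079 0.0064 0.0072] F [-0.09  0.23  3.32] p [0.4454 0.1173 0.1647]
delta [ 0.0002  0.0001 -0.0003] rot [-0.01 -0.04  0.04]
10 [(214, -14), (217, 48), (228, -23), (231, 28), (241, -24), (247, 10), (300, -27), (304, 35), (314, -12), (317, 10), (328, -33)]
40 [(216, -16), (218, 50), (229, -26), (232, 34), (242, -24), (244, 9), (247, 10), (299, -23), (303, 36), (313, -14), (316, 11), (327, -38)]
70 [(217, -15), (220, 56), (230, -25), (233, 34), (243, -22), (245, 8), (248, 10), (298, -27), (302, 37), (312, -13), (315, 10), (326, -29)]
95 [(218, -15), (221, 51), (231, -19), (234, 30), (243, -22), (249, 10), (297, -28), (301, 35), (311, -14), (314, 10), (325, -36)]
```

The left valve is confirmed faulty, with a shift of -0.066 ± 0.009. Now the trough line in the tool frame.

```bash
python3 - <<'E'
from h import *
s=state(); c=cam('wrist'); R=np.array(s['tcp_rot']); p=np.array(s['position'])
T=lambda u,v,z: R.T@(ray(c,u,v,z,s)-p)
for r,a,b,ri in [(10,217.5,328.5,(231.5,241.5,304.5,314.5)),(40,219,327.5,(232.5,242.5,303.5,313.5)),(70,220.5,326.5,(233.5,243.5,302.5,312.5)),(95,221.5,325.5,(234.5,243.5,301.5,311.5))]:
    A,B=T(a,r,.012),T(b,r,.012); q=[T(u,r,.02)[1] for u in ri]
    M=(A+B)/2; w=R@M+p; e=np.array([np.cos(np.radians(-10.8)),np.sin(np.radians(-10.8))]); d=w[:2]-[.534,.1003]
    print(r,'x',M[0].round(4),'y edges',A[1].round(4),B[1].round(4),'mid',M[1].round(4),'rails',np.round(q,4),'railmid',round((q[1]+q[2])/2,4),round(np.mean(q),4),'cradle x',d@e)
print('valve',T(214.5,162,.196),T(337.5,162,.196),T(218.5,285,.196),T(335.5,285,.196))
E
```

```text
10 x 0.1541 y edges -0.0486 0.041 mid -0.0038 rails [-0.0363 -0.0285  0.021   0.0289] railmid -0.0037 -0.0037 cradle x 0.06401858229888187
40 x 0.1323 y edges -0.0486 0.0413 mid -0.0037 rails [-0.0364 -0.0283  0.0208  0.0289] railmid -0.0038 -0.0038 cradle x 0.04226384805621859
70 x 0.1095 y edges -0.0485 0.0415 mid -0.0035 rails [-0.0365 -0.0282  0.0205  0.0288] railmid -0.0038 -0.0038 cradle x 0.019394523590137127
95 x 0.0895 y edges -0.0487 0.0416 mid -0.0035 rails [-0.0364 -0.0288  0.0202  0.0286] railmid -0.0043 -0.0041 cradle x -0.0005780999885476555
valve [ 0.05913819 -0.02223117 -0.03121071] [ 0.05918378  0.0206651  -0.03122076] [ 0.01074616 -0.0234103  -0.03124761] [ 0.01081161  0.02264268 -0.03125839]
```

The rows are not in the units I measure in: shifts go in shares of 0.4 m and turns go in shares of 120 degrees. I convert before sending: 0.125 m is 0.3125, 0.078 m is 0.195.

```bash
python3 -m crank '[[0.03, [0.1, -0.0075, 0.05], [0, 0, 0]], [0.03, [0.195, -0.0075, 0.175], [0, 0, 0]], [0.03, [0.195, -0.0075, 0.275], [0, 0, 0]], [0.03, [0.195, -0.0075, 0.3125], [0, 0, 0]], [0.03, [0.195, -0.0075, 0.3125], [0, 0, 0]], [0.03, [0.195, -0.0075, 0.3125], [0, 0, 0]]]' && python3 - <<'E'
from h import *
tq(); im=snapshot('wrist'); t=snapshot('top'); save('w5',im); save('t5',t)
a=cv2.resize(im[0:230,150:400],(500,460)); b=cv2.resize(t[160:275,170:270],(300,345),interpolation=cv2.INTER_CUBIC)
o=np.zeros((460,800,3),np.uint8); o[:,:500]=a; o[:345,500:]=b; save('c5',o)
E
```

```text
time: 36.28
position: [0.5243, 0.106, 0.0417]
tcp_rot: [[0.982, -0.186, 0.004], [-0.186, -0.982, 0.0], [0.004, -0.001, -1.0]]
contact_force: [1.0, 0.3, -3.1]
width: 0.0434
grasp_force: 63.7
 t 36.275 p [0.5243 0.106  0.0417] Mtool [ 0.0517  0.0167 -0.0319] Ftool [ 0.94 -0.47  3.15] w 0.0434 g 63.7
```

View pics/c5.png

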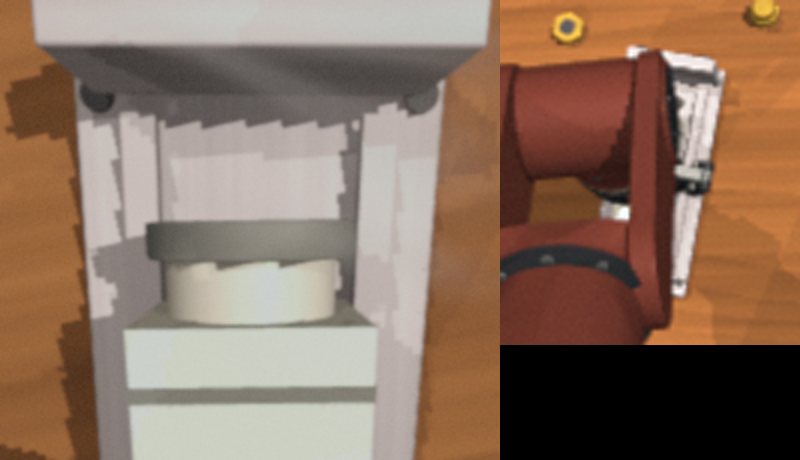

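The close view shows the stop plate ahead. The trough centre line is at crop u≈259 and the valve (block 125-377, collar 147-357) at u≈251, so the valve sits slightly left. Numbers next.

```bash
python3 - <<'E'
from h import *
s=state(); c=cam('wrist'); R=np.array(s['tcp_rot']); p=np.array(s['position'])
T=lambda u,v,z: R.T@(ray(c,u,v,z,s)-p)
im=cv2.imread('pics/w5.png',0).astype(float)
for r in (58,70,85,100,150,170,185):
    row=im[r-2:r+3,180:375].mean(0); g=np.diff(row); k=[i for i in range(1,len(g)-1) if abs(g[i])>6 and abs(g[i])>=abs(g[i-1]) and abs(g[i])>=abs(g[i+1])]
    print(r,[(180+i,int(g[i])) for i in k])
zt=p[2]+.0314
for r,a,b in [(166,212.5,338.5),(190,214.5,337.5)]: print('block',T(a,r,zt).round(4),T(b,r,zt).round(4))
E
```

```text
58 [(187, 25), (195, -16), (209, 28), (218, -15), (227, -26), (229, 7), (272, -7), (289, -6), (331, 31), (353, -18), (362, 7), (370, -28)]
70 [(183, -14), (188, 51), (207, -26), (209, 24), (227, -28), (229, 24), (323, -29), (330, 42), (369, -23)]
85 [(186, -17), (189, 50), (206, -24), (210, 29), (227, -31), (230, 21), (235, 10), (320, -30), (327, -11), (329, 40), (346, -6), (367, -31)]
100 [(186, -17), (190, 53), (209, -27), (211, 27), (228, -32), (230, 22), (238, 6), (318, -34), (326, -12), (329, 43), (345, -6), (350, 7), (366, -34)]
150 [(191, -20), (194, 48), (205, -20), (230, -15), (232, 10), (236, 8), (238, 6), (316, -26), (326, 53), (348, 7), (362, -41), (366, 7)]
170 [(195, 27), (211, 36), (337, -12), (361, -42), (364, 6)]
185 [(182, -9), (196, 33), (212, 36), (337, -13), (359, -32)]
block [ 0.0577 -0.023  -0.0311] [ 0.0578  0.0211 -0.0311]
block [ 0.0491 -0.0228 -0.0311] [ 0.0492  0.0212 -0.0312]
```

In the tool's units: 0.0135 m is 0.0338, 0.011 m is 0.0275.

```bash
python3 -m crank '[[0.03, [0, 0.0045, 0.005], [0, 0, 0]], [0.03, [0, 0.0045, 0.0175], [0, 0, 0]], [0.03, [0, 0.0045, 0.0275], [0, 0, 0]], [0.03, [0, 0.0045, 0.0338], [0, 0, 0]], [0.03, [0, 0.0045, 0.0338], [0, 0, 0]]]' >/dev/null && python3 -c "
from h import *
avg('low',4)" && python3 -m crank '[[0.03, [0, 0, 0.0038], [0, 0, 0]], [0.03, [0, 0, 0.0063], [0, 0, 0]], [0.03, [0, 0, 0.0063], [0, 0, 0]]]' >/dev/null && python3 -c "
from h import *
avg('low2',4)"
```

```text
low t 37.2 tilt 0.0 M [0.5718 0.0834 0.1993] se [0.0206 0.0144 0.012 ] F [ 0.18 -3.39  4.84] p [0.5222 0.1043 0.026 ]
low2 t 37.775 tilt 0.0 M [ 0.6314 -0.4765  0.2133] se [0.0109 0.0166 0.0147] F [-4.47 -2.97 -5.05] p [0.5225 0.1042 0.0247]
```

The valve is in the trough: it touches the floor and lightly touches the +y rail. I ease it off the rail by 1 mm and slide it.

In the tool's units: 0.023 m is 0.0575, -0.001 m is -0.0025.

```bash
python3 -m crank '[[0.03, [0, -0.002, -0.002], [0, 0, 0]], [0.03, [0.005, -0.0025, -0.002], [0, 0, 0]], [0.03, [0.0125, -0.0025, -0.002], [0, 0, 0]], [0.03, [0.02, -0.0025, -0.002], [0, 0, 0]], [0.03, [0.0275, -0.0025, -0.002], [0, 0, 0]], [0.03, [0.035, -0.0025, -0.002], [0, 0, 0]], [0.03, [0.0425, -0.0025, -0.002], [0, 0, 0]], [0.03, [0.05, -0.0025, -0.002], [0, 0, 0]], [0.03, [0.055, -0.0025, -0.002], [0, 0, 0]], [0.03, [0.0575, -0.0025, -0.002], [0, 0, 0]], [0.03, [0.0575, -0.0025, -0.002], [0, 0, 0]]]' >/dev/null && python3 -c "
from h import *
avg('s1',4); s=state(); print('cradle x',(s['position'][0]-.534)*.9823-(s['position'][1]-.1003)*.1874)" && python3 -m crank '[[0.03, [0.0025, 0, 0], [0, 0, 0]], [0.03, [0.005, 0, 0], [0, 0, 0]], [0.03, [0.0075, 0, 0], [0, 0, 0]], [0.03, [0.0075, 0, 0], [0, 0, 0]]]' >/dev/null && python3 -c "
from h import *
avg('s2',4)"
```

```text
s1 t 39.35 tilt 0.1 M [ 0.0996 -0.2692 -0.0547] se [0.0127 0.0119 0.0062] F [-2.39  0.33 -3.87] p [0.5455 0.1006 0.0247]
cradle x 0.011191402559070404
s2 t 40.05 tilt 0.0 M [ 0.1237 -0.3734 -0.0623] se [0.0025 0.0082 0.0035] F [-3.59 -0.04 -4.95] p [0.5481 0.1001 0.0247]
```

In the tool's units: 0.002 m is 0.005, 0.001 m is 0.0025.

```bash
for i in 1; do python3 -m crank '[[0.03, [0.0025, 0, 0], [0, 0, 0]], [0.03, [0.005, 0, 0], [0, 0, 0]], [0.03, [0.005, 0, 0], [0, 0, 0]]]' >/dev/null; python3 -c "
from h import *
avg('s3',3)"; python3 -m crank '[[0.03, [0.0025, 0, 0], [0, 0, 0]], [0.03, [0.0038, 0, 0], [0, 0, 0]], [0.03, [0.0038, 0, 0], [0, 0, 0]]]' >/dev/null; python3 -c "
from h import *
avg('s4',3)"; done
```

```text
s3 t 40.575 tilt 0.0 M [ 0.1246 -0.3777 -0.0351] se [0.026  0.0164 0.0084] F [-3.81  0.12 -4.7 ] p [0.5501 0.0997 0.0247]
s4 t 41.1 tilt 0.0 M [ 0.1528 -0.3945 -0.0674] se [0.0326 0.0083 0.0136] F [-4.    0.56 -5.17] p [0.5514 0.0995 0.0247]
```

In the tool's units: 0.0015 m is 0.0038, 0.0008 m is 0.002.

```bash
python3 -m crank '[[0.03, [0.002, 0, 0], [0, 0, 0]], [0.03, [0.0038, 0, 0], [0, 0, 0]], [0.03, [0.0038, 0, 0], [0, 0, 0]]]' >/dev/null; python3 -c "
from h import *
avg('s5',3)"; python3 -m crank '[[0.03, [0.002, 0, 0], [0, 0, 0]], [0.03, [0.0038, 0, 0], [0, 0, 0]], [0.03, [0.0038, 0, 0], [0, 0, 0]]]' >/dev/null; python3 -c "
from h import *
avg('s6',3); save('w6',snapshot('wrist')[:, :])"
```

```text
s5 t 41.625 tilt -0.1 M [ 0.1576 -0.6067 -0.0489] se [0.0104 0.0133 0.0133] F [-5.47 -0.19 -6.69] p [0.5522 0.0993 0.0247]
s6 t 42.15 tilt -0.3 M [ 0.1465 -1.0478 -0.038 ] se [0.012  0.0089 0.0173] F [-10.35   0.45 -10.72] p [0.5522 0.0993 0.0247]
```

View pics/w6.png

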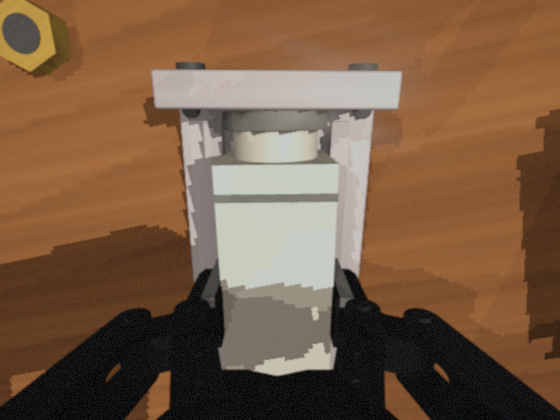

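The picture shows the collar against the stop plate at (275,110). The force rose to 10 N with no further motion, so the valve is home. I ease off, open and rise.

In the tool's units: -0.16 m is -0.4, -0.1 m is -0.25.

```bash
python3 -m crank '[[0.03, [-0.002, 0, 0], [0, 0, 0]], [0.045, [-0.002, 0, 0], [0, 0, 0]], [0.055, [-0.002, 0, 0], [0, 0, 0]], [0.07, [-0.002, 0, 0], [0, 0, 0]], [0.08, [-0.002, 0, 0], [0, 0, 0]], [0.08, [-0.002, 0, 0], [0, 0, 0]], [0.08, [-0.002, 0, -0.025], [0, 0, 0]], [0.08, [-0.002, 0, -0.125], [0, 0, 0]], [0.08, [-0.002, 0, -0.25], [0, 0, 0]], [0.08, [-0.002, 0, -0.4], [0, 0, 0]], [0.08, [-0.002, 0, -0.4], [0, 0, 0]]]' && python3 -m crank '[[0.08, [-0.15, 0, 0], [0, 0, 0]], [0.08, [-0.25, 0, 0], [0, 0, 0]], [0.08, [-0.25, 0, 0], [0, 0, 0]]]' && python3 - <<'E'
from h import *
tq(); im=snapshot('wrist'); t=snapshot('top'); sd=snapshot('side'); save('t7',t); save('s7',sd)
o=np.zeros((600,800,3),np.uint8); o[:300,:400]=cv2.resize(im,(400,300)); o[:300,400:]=cv2.resize(t,(400,300)); o[300:,:800]=cv2.resize(sd[100:310,0:560],(800,300)); save('c7',o)
E
```

```text
time: 43.58
position: [0.5587, 0.0994, 0.1927]
tcp_rot: [[0.982, -0.187, 0.016], [-0.187, -0.982, 0.001], [0.015, -0.004, -1.0]]
contact_force: [-0.0, -0.7, 0.1]
width: 0.0801
grasp_force: 0.0
time: 43.95
position: [0.4519, 0.118, 0.183]
tcp_rot: [[0.983, -0.185, -0.003], [-0.185, -0.983, -0.0], [-0.003, 0.001, -1.0]]
contact_force: [-0.0, 0.0, 0.5]
width: 0.0798
grasp_force: 0.0
 t 43.95 p [0.4519 0.118  0.183 ] Mtool [0.039  0.0177 0.016 ] Ftool [-0.05 -0.04 -0.49] w 0.0798 g 0.0
```

View pics/c7.png

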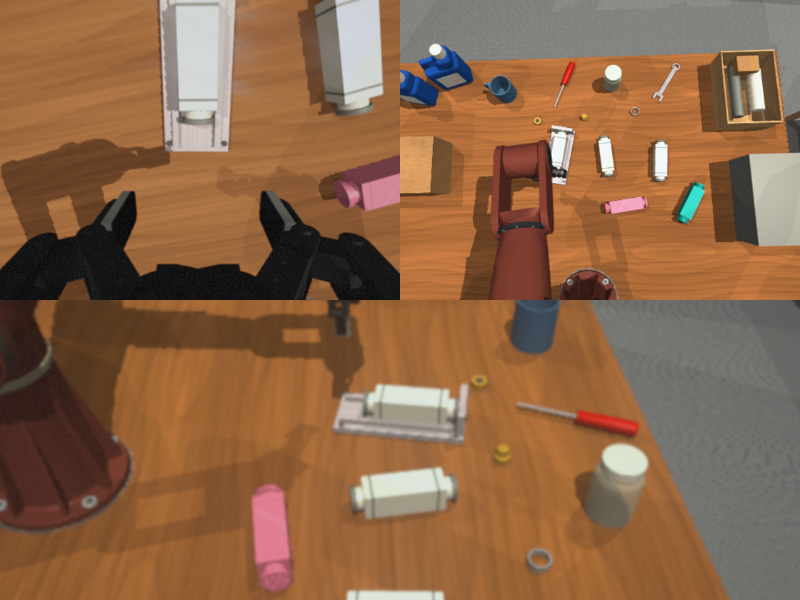

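The valve lies flat in the cradle and both sound valves are in place. The bystanders at (538,120), (584,117) and (635,111) in the top inset are undisturbed. I check the seating at the stop numerically.

```bash
python3 - <<'E'
from h import *
s=state(); im=snapshot('wrist').astype(float).mean(2); c=cam('wrist')
e=np.array([.9823,-.1874])
def prof(im,u,r0,r1,th=9):
    col=im[:,u-4:u+5].mean(1); g=np.diff(col)
    return [(i+.5,int(g[i])) for i in range(r0,r1) if abs(g[i])>th and abs(g[i])>=abs(g[i-1]) and abs(g[i])>=abs(g[i+1])]
for u in (275,280):
    for r,g in prof(im,u,100,230): print(u,r,g,[ (z,round(float((ray(c,u,r,z,s)[:2]-[.534,.1003])@e),4)) for z in (.012,.055,.056)])
# side view: valve ends along axis
sc=cam('side'); t=cv2.imread('pics/s7.png',0).astype(float)
d3=lambda x,z:[.534+.9823*x,.1003-.1874*x,z]
for z in (.045,.034):
    print(z,[(x,round(float(cv2.getRectSubPix(t.astype(np.float32),(3,3),proj(sc,d3(x,z))).mean()))) for x in np.arange(.075,.112,.0015).round(4)])
E
```

```text
275 144.5 -35 [(0.012, -0.0338), (0.055, -0.0298), (0.056, -0.0297)]
275 148.5 33 [(0.012, -0.0377), (0.055, -0.0331), (0.056, -0.033)]
275 160.5 -9 [(0.012, -0.0493), (0.055, -0.0431), (0.056, -0.043)]
275 172.5 -51 [(0.012, -0.0612), (0.055, -0.0534), (0.056, -0.0532)]
275 181.5 25 [(0.012, -0.0703), (0.055, -0.0613), (0.056, -0.0611)]
275 216.5 -38 [(0.012, -0.1072), (0.055, -0.0932), (0.056, -0.0928)]
280 144.5 -36 [(0.012, -0.0338), (0.055, -0.0298), (0.056, -0.0297)]
280 148.5 31 [(0.012, -0.0377), (0.055, -0.0331), (0.056, -0.0329)]
280 172.5 -51 [(0.012, -0.0612), (0.055, -0.0534), (0.056, -0.0532)]
280 181.5 20 [(0.012, -0.0703), (0.055, -0.0613), (0.056, -0.0611)]
280 216.5 -38 [(0.012, -0.1072), (0.055, -0.0932), (0.056, -0.0928)]
0.045 [(np.float64(0.075), 217), (np.float64(0.0765), 219), (np.float64(0.078), 222), (np.float64(0.0795), 224), (np.float64(0.081), 224), (np.float64(0.0825), 221), (np.float64(0.084), 215), (np.float64(0.0855), 202), (np.float64(0.087), 187), (np.float64(0.0885), 170), (np.float64(0.09), 157), (np.float64(0.0915), 152), (np.float64(0.093), 152)
[... 287 characters left out ...]
 131), (np.float64(0.111), 125)]
0.034 [(np.float64(0.075), 172), (np.float64(0.0765), 182), (np.float64(0.078), 191), (np.float64(0.0795), 199), (np.float64(0.081), 200), (np.float64(0.0825), 197), (np.float64(0.084), 188), (np.float64(0.0855), 172), (np.float64(0.087), 155), (np.float64(0.0885), 139), (np.float64(0.09), 130), (np.float64(0.0915), 128), (np.float64(0.093), 137), (np.float64(0.0945), 150), (np.float64(0.096), 165), (np.float64(0.0975), 176), (np.float64(0.099), 184), (np.float64(0.1005), 188), (np.float64(0.102), 186), (np.float64(0.1035), 180), (np.float64(0.105), 169), (np.float64(0.1065), 155), (np.float64(0.108), 141), (np.float64(0.1095), 128), (np.float64(0.111), 120)]
```

The near collar end measures -61 mm in cradle x, and home is 17 - 78 = -61 mm, so it is seated. Handing in.

```bash
python3 -c "
from h import *
print(state()['time']); print(close_job())"
```

```text
44.15
the job is handed in; nothing more can be done
None
```

The left-hand valve (y ≈ +0.29) was the faulty one: its moment shifted about 0.066 N m when rocked. It now lies flat in the cradle with its end against the stop, the two sound valves are back where they lay, the small fittings were left alone, and the job was handed in at 44 s.

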